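# Trial-run the bench grinder's new wheel at slow speed

### The job

A new wheel has been fitted to the bench grinder and needs its slow trial run. Take the battery out of the charger, plug it into the grinder's battery bay until it sits fully home and let go of it; then, with the fingertips, press the spring-loaded speed paddle at the front of the grinder down to half its travel, where it lies level between its two rails, and finish still holding it there - it is a dead-man paddle, so do not let go, and never press it down to the bottom (full speed). Leave the screwdriver, the small green bottle and the mug where they are.

Things in the scene. Friction and masses are not known exactly. Their poses are not given: they have to be found in the camera images.
- battery: battery block, 74 mm tall, about 0.3 kg. Foot on top 46 (x) x 66 (y) x 40 mm, grey, to be gripped across its 46 mm; below it the plug, a black tower 26 (x) x 40 (y) x 34 mm with a key rib 10 mm wide (y), 4 mm proud on its -x face; tips tapered by 2 mm all round. Origin: centre of the tower's tip, z up. Starts tower down in the charger; lifts straight out, no latch
- battery_shoulder (a point): on the battery's axis, level with the foot's underside, 34 mm above the battery's origin; it meets point battery_bay when plugged home
- charger: black charger with a grey rim round its hole, fixed, 120 (x) x 100 (y) x 56 mm; the loose hole in its top holds the battery, the foot resting on the charger's top. Origin: centre of its underside; x as the battery's x. The battery stands square to it
- grinder: compact cordless bench grinder, fixed. Origin: on the table under it; -x is its front (towards the robot), +y its left. Base 258 (x) x 278 (y) mm; motor in the middle, up to 144 mm high; wheel under a dark guard on the right (-y), up to 172 mm high; battery bay on the left (+y); paddle in front
- battery_bay (a point): centre of the keyed hole's mouth, on the flat top (74 x 72 mm) of a black block with a grey rim, 78 mm above the table; axes as the grinder's, at (45, 104, 78) mm in its frame. Hole 38 mm deep, 1.3 mm clear of the tower on each side (2.8 mm in its top 4 mm), key notch at -x: battery x goes along grinder x; the foot then rests on the block. The motor's end is 60 mm to the right
- paddle (a joint): angle of the speed paddle, rad: 0 released (front edge up), 0.15 half travel (level, its tread flush with the tops of the two rails, 56 mm above the table), 0.30 at the bottom. A spring pushes it back up: at the tread point about 4.5 N to start, 9 N at half, 13 N at the bottom
- paddle_tread (a point): the point to press: on the paddle's black rubber tread, 75 mm in front of its hinge, moving with it. 67 mm above the table when released, 56 mm at half travel, 45 mm at the bottom. The paddle is 76 mm wide (y) and 92 mm long (x), between two rails 86 mm apart, 56 mm high
- green_vial: small green bottle, 27 mm across, 75 mm high, standing loose on the table between the charger and the grinder's front, to be left alone. Origin: under its middle
- screwdriver: screwdriver, 205 mm long, 33 mm high, loose on the table right of the grinder, to be left alone. Origin: under its middle
- mug: mug, 81 x 114 x 94 mm, loose on the table beyond the charger, to be left alone. Origin: under its middle
There are look-alikes about, which are no part of the job. Leave any turquoise or yellow look-alike of the battery alone.

How it is judged:
On the way, in this order (a step that is already met when the one before it is completed fails the run):
1. the battery is plugged fully home in the grinder's bay and let go (horizontal distance between battery_shoulder and battery_bay below 0.004 m and z of battery_shoulder in the frame of battery_bay below 0.003 m and angle between battery's own z axis and vertical below 0.06 rad and contact force between the arm and battery below 0.1 N), for 0.2 s.
2. the fingertips hold the paddle at about half travel (value of joint paddle between 0.09 and 0.21 rad and contact force between the fingers and paddle above 2 N), for 0.3 s.
At the end, for the whole second after the job is handed in: Battery home in the bay: shoulder within 4 mm sideways and 3 mm in height of the mouth, upright within 0.06 rad, not touched. Paddle still at 0.09 to 0.21 of 0.30 rad under at least 2 N from the fingers (all of step 1 and all of step 2 and velocity of joint paddle between -0.05 and 0.05 rad/s); the arm keeps its last pose, push and grip.
It fails at once if the paddle is pressed almost to the bottom (more than 0.26 of 0.30 rad) (value of joint paddle above 0.26 rad).
It fails at once if the screwdriver, the green bottle or the mug is pushed more than 30 mm (distance of any of screwdriver, green_vial, mug from where it was at the start of the episode above 0.03 m).
It also fails if it takes over 51 s, if anything falls off the work surface, if the arm or the gripper's body presses on something with over 40 N, if the wrist force passes 120 N, or if a joint passes its speed limit or range.

### The arm

A 6-joint arm with a two-finger parallel gripper is mounted at the origin on the work surface; the furniture and walls round the work are solid. World frame = base frame: x ahead of the robot, y to its left, z up, the work surface at z = 0. Lengths are in m, angles in rad, forces in N, time in s.
With the tool pointing down it reaches from about 0.325 to 0.775 m from the base axis. Payload 9.3 kg.
Tool frame: the origin (TCP) lies on the mounting face of the last link; the fingertips stand 173 mm ahead of it and the grasp point (between the pads) lies 155 mm ahead of it (arm.grip_point_offset is the distance from the TCP to the grasp point, in m); z points along the fingers, y is the line along which they close (so a half turn about z gives the same grasp; the last joint's range is limited). The gripper opens to 85 mm and grips with 20 to 120 N. Pads are 22 mm wide; open, the fingers measure 114 mm over their backs; the gripper's body (76 mm by 85 mm) begins 54 mm behind the grasp point. The pads swing forward as they close: fully open they stand 13 mm farther back than shut.
Start: joints at [-1.467, 0.259, 0.021, 1.334, 0, 1.418], TCP at [0.14, -0.532, 0.405] pointing down, gripper open.
Joint ranges: [-3.04, 3.04], [-0.91, 1.82], [-1.04, 1.36], [-1.92, 1.95], [-1.52, 1.45], [-3.14, 3.14]. Speed limits (rad/s): [2.22, 2.22, 2.79, 3.14, 3.14, 3.14].

### API

Orientations are given as [roll, pitch, yaw] about the fixed x, y, z axes, in that order (R = Rz(yaw) Ry(pitch) Rx(roll)).
In Python, from cell import arm gives the robot as it stands.
- The arm moves only by the tool apply_moves, never from a script. Its argument "commands" is a list of rows, each an object of numbers: "x", "y", "z": the shift along the world's x, y, z in mm; "yaw": the turn about the world's z in rad; "gripper": the finger opening in mm, from 0 to 85.4. A call has 1 to 10 rows; each row shifts and turns the commanded pose from where the row before left it; what a row does not reach is not made up. A row lasts 1/12 s, in which the tool goes at most 41.7 mm and 7.16 degrees, less where a joint would pass 70% of its speed; a pose out of reach is approached as far as the arm can. A call is refused whole if a number of a shift passes 41.7 or a number of a turn 0.125, either way. A call with a gripper value outside its range is refused whole. The fingers move at their own pace and stop on an object; "force" is the grip in N (left out, the last holds). Time passes only in rows, so rows that do not move let the fingers close. It gives the time, the measured TCP pose, the force, the opening and the grip force at its end, in the units of the state.
- arm.state(): the state, without advancing time (a new reading comes with each control period).
- arm.get_image(name): name is "scene" or "top" or "wrist"; returns a dict with "color" (384x512x3 uint8, red, green, blue), "mtx" (3x3 intrinsics, pixels), "xyz" and "attitude" of the camera in the world; the wrist camera has in their place "tool_from_camera" (4x4, takes a point from camera to tool coordinates, whose origin is the TCP and whose axes are the flange's). Camera axes: x right, y up, looking along -z (the intrinsics and any distortion apply to the point x, -y, -z); pixel columns grow to the right and rows downward; lengths in m; the calibration is good to about 2 mm. A picture is of the moment at which its call begins: read the wrist's pose just before it. There is no depth.
- arm.close_job(): hands the job in; it is judged then, once.
The state is a dict: "time_s": time; "joints": joint angles; "qd": joint speeds; "joint_torque": joint torques, N m; "ee_pos": TCP position; "orientation": TCP orientation; "wrist_force": force on the tool from outside, world axes, zero at the start; "moment": the same for the moment, N m; "finger_gap": finger opening in m; "finger_force": force on a finger pad.
Only numpy, scipy, OpenCV 4.12 (cv2) and the standard library are available. Lean on these libraries where they do the work, as an engineer would, in place of code of your own. Each camera call takes 0.05 s, during which the arm holds its last target. There are 200 camera calls.

## Working session

There is one attempt and no reset: what is moved stays moved. The work goes in short steps, Python scripts to look and compute and a tool call to move; the robot and the scene stay as the last step left them, time stands still between calls to the robot, and variables do not carry over. Pictures are saved under pics/ and viewed, at most 12 in all, crops included, and the job is handed in when it is done.

Besides the shell and the picture viewer there is one more tool, called after "Request:" by a JSON object that holds its "method" and its "body". apply_moves: Moves the arm, as the interface text tells. Its arguments: {"type":"object","properties":{"commands":{"type":"array","items":{"type":"object","properties":{"x":{"type":"number"},"y":{"type":"number"},"z":{"type":"number"},"yaw":{"type":"number"},"gripper":{"type":"number"}}}},"force":{"type":"number"}},"required":["commands"]}

```bash
mkdir -p pics; ls; cat > h.py <<'E'
import numpy as np, cv2
from cell import arm
def cam(im):
    return np.array(im["mtx"]),np.array(im["xyz"]),im["attitude"]
def save(n,f):
    im=arm.get_image(n); cv2.imwrite(f,cv2.cvtColor(im["color"],cv2.COLOR_RGB2BGR)); return im
E
python3 - <<'E'
from h import *
for n in ["scene","top"]:
    im=save(n,f"pics/{n}0.png"); print(n,{k:(v if k!="color" else v.shape) for k,v in im.items()})
print(arm.state())
a=[cv2.imread(f"pics/{n}0.png") for n in ["scene","top"]]
E
```

```text
pics
scene {'color': (384, 512, 3), 'mtx': array([[398.67086432,   0.        , 261.11001078],
       [  0.        , 398.67086432, 198.38664066],
       [  0.        ,   0.        ,   1.        ]]), 'xyz': array([0.07337366, 0.50639945, 0.85106027]), 'attitude': array([ 0.7317102 ,  0.00712916, -2.35272078])}
top {'color': (384, 512, 3), 'mtx': array([[367.70651702,   0.        , 261.46217148],
       [  0.        , 367.70651702, 191.45536485],
       [  0.        ,   0.        ,   1.        ]]), 'xyz': array([0.3214996 , 0.01378608, 1.21990409]), 'attitude': array([ 2.16999131e-01,  7.02230190e-04, -1.57196732e+00])}
{'time_s': 0.1, 'joints': array([-1.46660583e+00,  2.59168738e-01,  2.08476912e-02,  1.33370454e+00,
       -5.24133524e-06,  1.41821863e+00]), 'qd': array([-0.00215565, -0.00075818,  0.00150594,  0.00074794, -0.00118669,
        0.00061273]), 'joint_torque': array([ 4.93048909e-03, -5.56694520e+01,  3.45068336e+01,  1.16659372e-02,
       -1.86795487e-04,  6.80650032e-06]), 'ee_pos': array([ 0.13967887, -0.53193204,  0.4041126 ]), 'orientation': array([-3.14037688e+00, -1.81650708e-04,  2.56768081e-01]), 'wrist_force': array([-0.27065242,  0.09310743, -0.16262798]), 'moment': array([-0.0071972 ,  0.00213579,  0.02374175]), 'finger_force': 0.0, 'finger_gap': 0.08575550831757031}
```

View pics/scene0.png

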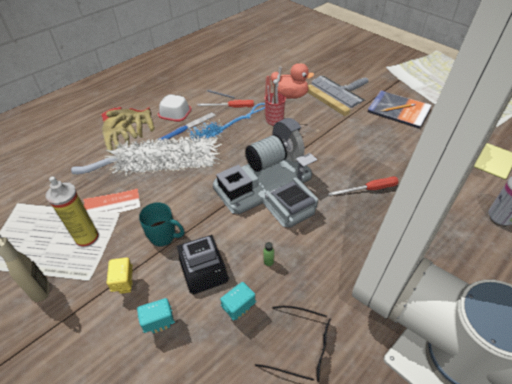

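View pics/top0.png

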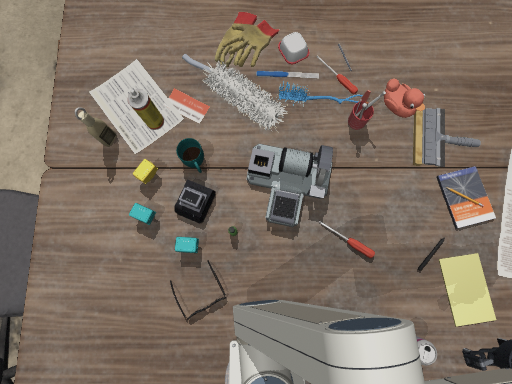

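The scene view shows the grey battery in the black charger at about (203,262), the mug at (160,224), the bottle at (268,254), and the grinder at (265,180) with its bay at (238,180) and paddle at (292,203). Three blocks could be taken for the battery: turquoise at (155,316) and (238,301), and yellow at (119,275). The grey block in the black, grey-rimmed charger fits the description. I'll confirm it in an enlarged crop.

```bash
python3 - <<'E'
import cv2,numpy as np
t=cv2.imread("pics/top0.png")[135:265,165:345]; s=cv2.imread("pics/scene0.png")[110:300,170:330]
t=cv2.resize(t,None,fx=4.4,fy=4.4,interpolation=cv2.INTER_CUBIC); cv2.imwrite("pics/tc.png",t)
s=cv2.resize(s,None,fx=3.1,fy=3.1,interpolation=cv2.INTER_CUBIC);cv2.imwrite("pics/sc.png",s)
E
```

```text
(no output)
```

View pics/tc.png

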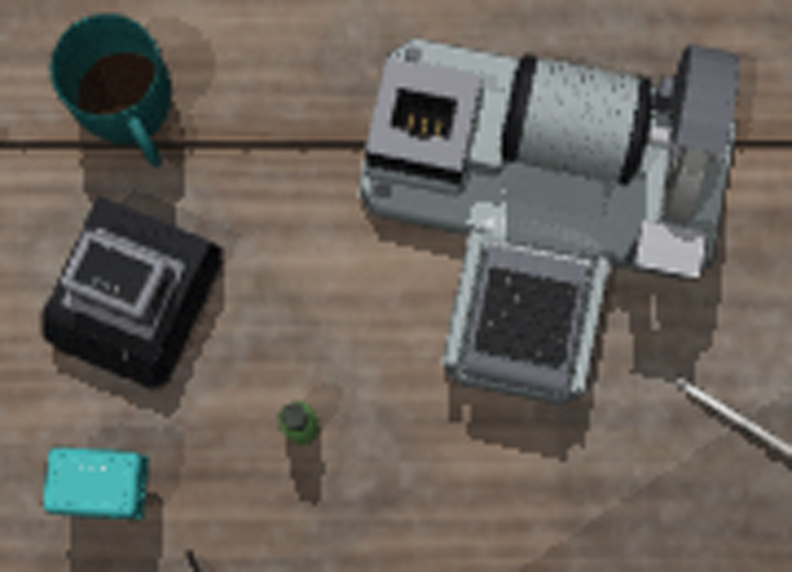

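View pics/sc.png

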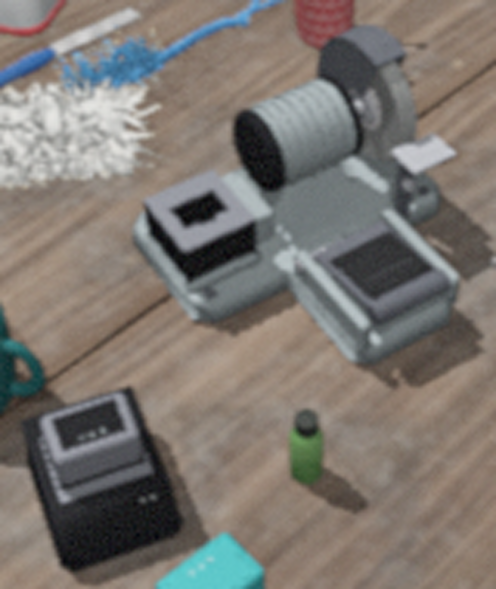

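The crop confirms it: the grey foot in the charger is centred at top pixel (192,197), and the keyed bay mouth is at (262,162). The paddle is at (286,208), with the bottle just left of and in front of it at (233,231).

```bash
cat >> h.py <<'E'
from scipy.spatial.transform import Rotation as Ro
def ray(im,uv,z,T=None):
    K=np.array(im["mtx"]); uv=np.atleast_2d(np.asarray(uv,float))
    d=np.c_[(uv[:,0]-K[0,2])/K[0,0],-(uv[:,1]-K[1,2])/K[1,1],-np.ones(len(uv))]
    if "xyz" in im: R=Ro.from_euler("xyz",im["attitude"]).as_matrix(); o=np.array(im["xyz"])
    else:
        Tt=np.array(im["tool_from_camera"]); Rt=Ro.from_euler("xyz",T["orientation"]).as_matrix()
        R=Rt@Tt[:3,:3]; o=Rt@Tt[:3,3]+np.array(T["ee_pos"])
    w=d@R.T
    return o+w*((z-o[2])/w[:,2])[:,None]
def proj(im,P,T=None):
    P=np.atleast_2d(P)
    K=np.array(im["mtx"])
    if "xyz" in im: R=Ro.from_euler("xyz",im["attitude"]).as_matrix(); o=np.array(im["xyz"])
    else:
        Tt=np.array(im["tool_from_camera"]); Rt=Ro.from_euler("xyz",T["orientation"]).as_matrix()
        R=Rt@Tt[:3,:3]; o=Rt@Tt[:3,3]+np.array(T["ee_pos"])
    c=(P-o)@R
    return np.c_[K[0,0]*c[:,0]/-c[:,2]+K[0,2],K[1,1]*-c[:,1]/-c[:,2]+K[1,2]]
E
python3 - <<'E'
from h import *
t=arm.get_image("top"); s=arm.get_image("scene")
tc=lambda l:np.array(l)/4.4+[165,135]
sc=lambda l:np.array(l)/3.1+[170,110]
def show(n,l,im,z):
    P=ray(im,l,z); print(n,"ctr",P.mean(0).round(4),"sides",[round(float(np.linalg.norm(P[i]-P[(i+1)%4])),3) for i in range(4)],"dir01",round(float(np.degrees(np.arctan2(*(P[1]-P[0]+P[2]-P[3])[1::-1]))),1))
show("foot t",tc([(88,230),(182,262),(152,320),(60,282)]),t,.096)
show("foot s",sc([(40,412),(127,390),(140,455),(57,482)]),s,.096)
show("bay t",tc([(390,62),(487,80),(463,180),(366,155)]),t,.078)
show("bay s",sc([(145,205),(205,172),(256,218),(180,250)]),s,.078)
print("mouth",ray(t,tc([(427,119)]),.078),ray(s,sc([(203,211)]),.078))
print("vial",ray(t,tc([(296,415)]),.075),ray(s,sc([(306,418)]),.075))
print("mug",ray(t,tc([(110,75)]),.094))
show("pad",tc([(487,250),(582,268),(565,370),(470,355)]),t,.062)
E
```

```text
foot t ctr [0.5515 0.2298 0.096 ] sides [0.072, 0.046, 0.072, 0.042] dir01 -110.8
foot s ctr [0.5459 0.2433 0.096 ] sides [0.066, 0.06, 0.062, 0.064] dir01 -115.4
bay t ctr [0.6708 0.0127 0.078 ] sides [0.073, 0.079, 0.073, 0.074] dir01 -103.1
bay s ctr [0.6769 0.0216 0.078 ] sides [0.066, 0.075, 0.075, 0.064] dir01 -100.2
mouth [[0.67074435 0.01229083 0.078     ]] [[0.6724914  0.01790519 0.078     ]]
vial [[0.45315486 0.1054431  0.075     ]] [[0.45410663 0.11073534 0.075     ]]
mug [[0.6996516  0.24365931 0.094     ]]
pad ctr [ 0.5306 -0.0595  0.062 ] sides [0.071, 0.076, 0.069, 0.079] dir01 -100.1
```

Request:
{"method": "apply_moves", "body": {"commands": [{"x": 25,"y": 32,"yaw": 0.042},{"x": 25,"y": 32,"yaw": 0.042},{"x": 25,"y": 32,"yaw": 0.042},{"x": 25,"y": 32,"yaw": 0.042},{"x": 25,"y": 32,"yaw": 0.042},{"x": 25,"y": 32,"yaw": 0.042},{"x": 20,"y": 34,"yaw": 0.042},{"x": 20,"y": 34,"yaw": 0.042},{"x": 20,"y": 34,"yaw": 0.042},{"x": 20,"y": 34,"yaw": 0.042}]}}

```text
invalid input
```

Request:
{"method": "apply_moves", "body": {"commands": [{"x": 15,"y": 36,"yaw": 0.042},{"x": 15,"y": 36,"yaw": 0.042},{"x": 15,"y": 36,"yaw": 0.042},{"x": 15,"y": 36,"yaw": 0.042},{"x": 15,"y": 36,"yaw": 0.042},{"x": 15,"y": 36,"yaw": 0.042},{"x": 15,"y": 36,"yaw": 0.042},{"x": 10,"y": 36,"yaw": 0.042},{"x": 10,"y": 36,"yaw": 0.042},{"x": 10,"y": 36,"yaw": 0.042}]}}

```text
invalid input
```

Request:
{"method": "apply_moves", "body": {"commands": [{"x": 10,"y": 36,"yaw": 0.042},{"x": 10,"y": 36,"yaw": 0.042},{}]}}

```text
invalid input
```

```bash
python3 - <<'E'
from h import *
T=arm.state(); im=save("wrist","pics/w1.png"); print(T["ee_pos"],T["orientation"],T["time_s"],T["joints"].round(2)); print(im["tool_from_camera"],im["mtx"]); 
print(proj(im,[[.55,.235,.096],[.672,.015,.078],[.53,-.06,.06]],T))
E
```

```text
[ 0.13968262 -0.53194554  0.404313  ] [-3.14082787e+00 -1.02717676e-04  2.56780578e-01] 0.2 [-1.47  0.26  0.02  1.33 -0.    1.42]
[[-7.57507498e-04  9.56507038e-01  2.91708267e-01  7.38528623e-02]
 [ 9.99998468e-01  1.18493372e-03 -1.28858570e-03  4.36556899e-04]
 [-1.57819625e-03  2.91706844e-01 -9.56506470e-01  3.17259259e-02]
 [ 0.00000000e+00  0.00000000e+00  0.00000000e+00  1.00000000e+00]] [[275.93326728   0.         253.92867107]
 [  0.         275.93326728 192.26734924]
 [  0.           0.           1.        ]]
[[-1302.40928256 -1209.82094805]
 [ -715.01615472 -1378.60001121]
 [ -310.08948216  -588.32888426]]
```

View pics/w1.png

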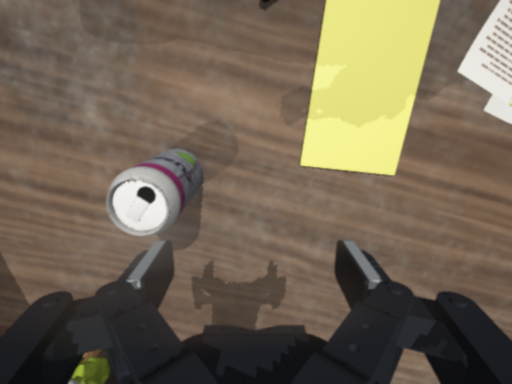

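The arm hasn't moved, so this wrist view shows only the start area, with a can at (145,205) and paper. The call was refused, so I'll retry with complete rows.

Request:
{"method": "apply_moves", "body": {"commands": [{"x": 25,"y": 32,"z": 0,"yaw": 0.042,"gripper": 85},{"x": 25,"y": 32,"z": 0,"yaw": 0.042,"gripper": 85},{"x": 25,"y": 32,"z": 0,"yaw": 0.042,"gripper": 85},{"x": 25,"y": 32,"z": 0,"yaw": 0.042,"gripper": 85},{"x": 25,"y": 32,"z": 0,"yaw": 0.042,"gripper": 85},{"x": 25,"y": 32,"z": 0,"yaw": 0.042,"gripper": 85},{"x": 20,"y": 34,"z": 0,"yaw": 0.042,"gripper": 85},{"x": 20,"y": 34,"z": 0,"yaw": 0.042,"gripper": 85},{"x": 20,"y": 34,"z": 0,"yaw": 0.042,"gripper": 85},{"x": 20,"y": 34,"z": 0,"yaw": 0.042,"gripper": 85}], "force": 60}}

```text
time_s: 1.08
ee_pos: [0.3701, -0.2021, 0.4048]
orientation: [3.141, -0.0, 0.679]
wrist_force: [1.0, -0.5, 0.8]
finger_gap: 0.0852
finger_force: 0.0
```

Request:
{"method": "apply_moves", "body": {"commands": [{"x": 15,"y": 35,"z": 0,"yaw": 0.064,"gripper": 85},{"x": 15,"y": 35,"z": 0,"yaw": 0.064,"gripper": 85},{"x": 15,"y": 35,"z": 0,"yaw": 0.064,"gripper": 85},{"x": 15,"y": 35,"z": 0,"yaw": 0.064,"gripper": 85},{"x": 15,"y": 35,"z": 0,"yaw": 0.064,"gripper": 85},{"x": 15,"y": 35,"z": 0,"yaw": 0.064,"gripper": 85},{"x": 15,"y": 35,"z": 0,"yaw": 0.064,"gripper": 85},{"x": 15,"y": 35,"z": 0,"yaw": 0.064,"gripper": 85},{"x": 0,"y": 0,"z": 0,"yaw": 0,"gripper": 85},{"x": 0,"y": 0,"z": 0,"yaw": 0,"gripper": 85}], "force": 60}}

```text
time_s: 1.92
ee_pos: [0.49, 0.0778, 0.4042]
orientation: [-3.141, 0.0, 1.192]
wrist_force: [-0.3, 0.2, 0.4]
finger_gap: 0.0847
finger_force: 0.0
```

```bash
python3 - <<'E'
from h import *
T=arm.state(); im=save("wrist","pics/w2.png"); print(T["ee_pos"],T["orientation"],T["time_s"],T["joints"].round(2),T["qd"].round(3))
import pickle; pickle.dump((T,{k:v for k,v in im.items()}),open("w2.pkl","wb"))
print(proj(im,[[.55,.235,.096],[.672,.015,.078],[.53,-.06,.06]],T))
E
```

```text
[0.49000706 0.07782154 0.40416429] [-3.14073446e+00  3.88432669e-04  1.19246675e+00] 1.9167 [-0.01  0.17 -0.1   1.3  -0.    1.94] [-0.055 -0.021 -0.024  0.003 -0.008 -0.003]
[[251.3626284   -7.69971997]
 [430.84476718 169.81495071]
 [322.95614302 260.29851222]]
```

View pics/w2.png

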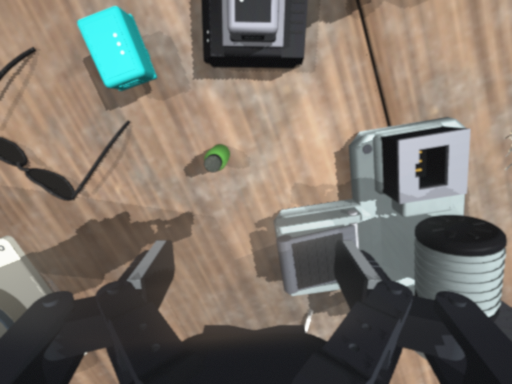

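The wrist view shows the bay's grey top at (433,165), the bottle at (216,157), the paddle at (318,262), and the battery cut off at the top at (253,15). I'll move to centre the battery.

Request:
{"method": "apply_moves", "body": {"commands": [{"x": 12,"y": 27,"z": 0,"yaw": 0,"gripper": 85},{"x": 12,"y": 27,"z": 0,"yaw": 0,"gripper": 85},{"x": 12,"y": 27,"z": 0,"yaw": 0,"gripper": 85},{"x": 0,"y": 0,"z": 0,"yaw": 0,"gripper": 85},{"x": 0,"y": 0,"z": 0,"yaw": 0,"gripper": 85},{"x": 0,"y": 0,"z": 0,"yaw": 0,"gripper": 85}], "force": 60}}

```text
time_s: 2.47
ee_pos: [0.5255, 0.1558, 0.4046]
orientation: [-3.141, 0.001, 1.187]
wrist_force: [-0.4, -1.0, -0.0]
finger_gap: 0.085
finger_force: 0.0
```

```bash
python3 - <<'E'
from h import *
import pickle
T=arm.state(); im=save("wrist","pics/w3.png"); print(T["ee_pos"],T["orientation"],T["time_s"])
pickle.dump((T,dict(im)),open("w3.pkl","wb"))
T2,im2=pickle.load(open("w2.pkl","rb"))
a=cv2.resize(im["color"][40:160,180:330],None,fx=4,fy=4,interpolation=cv2.INTER_CUBIC)
b=cv2.resize(im2["color"][115:220,380:480],None,fx=2,fy=2)
b2=cv2.resize(im2["color"][110:220,375:480],None,fx=1,fy=1)
print(im2["color"][160,465],im2["color"][190,435],im2["color"][205,440],im2["color"][135,440],im2["color"][125,400])
cv2.imwrite("pics/w3c.png",a[:,:,::-1]); print(a.shape)
E
```

```text
[0.52545204 0.15580391 0.4046121 ] [-3.14126948e+00  6.26204397e-04  1.18735889e+00] 2.4667
[189 194 205] [164 168 177] [196 212 213] [194 198 208] [139 141 137]
(480, 600, 3)
```

View pics/w3c.png

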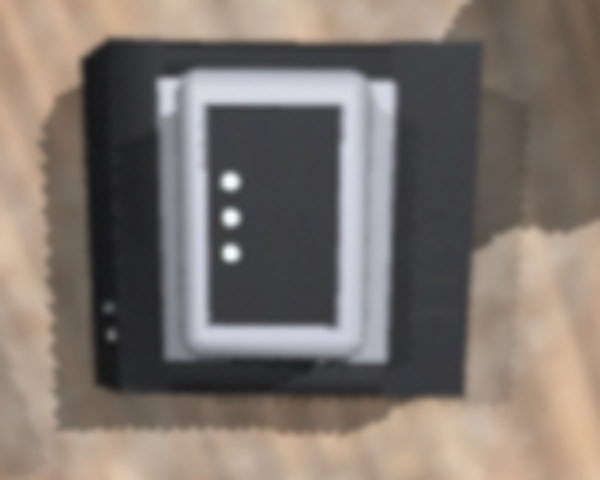

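Here the battery foot is centred at crop (275,215), i.e. wrist pixel (249,94), square to the image and with its LEDs on the left. I'll measure the foot inlay, the charger rim and the bay's top by contour.

```bash
python3 - <<'E'
from h import *
import pickle
def quad(im,T,mask,near,z,name):
    n,l,st,c=cv2.connectedComponentsWithStats(mask.astype(np.uint8),connectivity=4)
    k=l[near[1],near[0]]; m=(l==k).astype(np.uint8)
    cs,_=cv2.findContours(m,cv2.RETR_EXTERNAL,cv2.CHAIN_APPROX_NONE); ct=max(cs,key=cv2.contourArea)[:,0,:].astype(float)
    P=ray(im,ct,z,T)[:,:2].astype(np.float32)*1000
    r=cv2.minAreaRect(P); print(name,k,st[k],"ctr",np.round(r[0],1),"size",np.round(r[1],1),"ang",round(r[2],1), "hullarea",round(cv2.contourArea(cv2.convexHull(P))))
T,im=pickle.load(open("w3.pkl","rb")); g=im["color"].astype(int)
mx=g.max(2)
inl=np.zeros(mx.shape,bool); inl[55:133,225:272]=True
quad(im,T,(mx<120)&inl,(255,80),.096,"inlay")
q=np.zeros(mx.shape,bool); q[50:140,210:290]=True
bl=(mx>135)&(g[:,:,2]>=g[:,:,0])&q
quad(im,T,bl,(250,62),.096,"foot+rim@.096"); quad(im,T,bl,(250,62),.056,"@.056")
T2,im2=pickle.load(open("w2.pkl","rb")); g=im2["color"].astype(int)
q=np.zeros(g.shape[:2],bool); q[120:215,380:480]=True
m=(g.min(2)>150)&(g[:,:,2]-g[:,:,1]>4)&q
quad(im2,T2,m,(460,160),.078,"bay")
dk=(g.max(2)<110)&q; dk[:,:412]=False; dk[:,452:]=False; dk[:143]=False; dk[192:]=False
quad(im2,T2,dk,(435,165),.078,"mouth")
E
```

```text
inlay 2 [ 232   66   33   55 1701] ctr [552.5 237.6] size [48.3 30.4] ang 66.7 hullarea 1434
foot+rim@.096 1 [ 219   57   60   74 2090] ctr [552.6 236.8] size [64.8 54.5] ang 67.4 hullarea 3414
@.056 1 [ 219   57   60   74 2090] ctr [552.6 238.7] size [74.2 62.4] ang 67.4 hullarea 4471
bay 1 [ 399  129   71   74 3082] ctr [674.7  16.6] size [71.9 73.2] ang 77.9 hullarea 5199
mouth 1 [ 416  146   32   43 1118] ctr [673.3  17.3] size [43.8 33.5] ang 78.0 hullarea 1365
```

Request:
{"method": "apply_moves", "body": {"commands": [{"x": 9,"y": 27,"z": 0,"yaw": -0.015,"gripper": 85},{"x": 9,"y": 27,"z": 0,"yaw": 0,"gripper": 85},{"x": 9,"y": 27,"z": -20,"yaw": 0,"gripper": 85},{"x": 0,"y": 0.7,"z": -35,"yaw": 0,"gripper": 85},{"x": 0,"y": 0,"z": -35,"yaw": 0,"gripper": 85},{"x": 0,"y": 0,"z": -35,"yaw": 0,"gripper": 85},{"x": 0,"y": 0,"z": -25,"yaw": 0,"gripper": 85},{"x": 0,"y": 0,"z": -15,"yaw": 0,"gripper": 85},{"x": 0,"y": 0,"z": 0,"yaw": 0,"gripper": 85},{"x": 0,"y": 0,"z": 0,"yaw": 0,"gripper": 85}], "force": 60}}

```text
time_s: 3.35
ee_pos: [0.5527, 0.2375, 0.2398]
orientation: [-3.141, 0.001, 1.172]
wrist_force: [0.8, 0.7, 0.5]
finger_gap: 0.0849
finger_force: 0.0
```

Request:
{"method": "apply_moves", "body": {"commands": [{"x": 0,"y": 0,"z": 0,"yaw": 0,"gripper": 30},{"x": 0,"y": 0,"z": 0,"yaw": 0,"gripper": 30},{"x": 0,"y": 0,"z": 0,"yaw": 0,"gripper": 30},{"x": 0,"y": 0,"z": 0,"yaw": 0,"gripper": 30},{"x": 0,"y": 0,"z": 0,"yaw": 0,"gripper": 30},{"x": 0,"y": 0,"z": 0,"yaw": 0,"gripper": 30},{"x": 0,"y": 0,"z": 0,"yaw": 0,"gripper": 30},{"x": 0,"y": 0,"z": 0,"yaw": 0,"gripper": 30}], "force": 60}}

```text
time_s: 4.02
ee_pos: [0.5529, 0.2388, 0.2413]
orientation: [3.14, -0.001, 1.174]
wrist_force: [-0.2, -0.4, 6.8]
finger_gap: 0.045
finger_force: 62.7
```

Request:
{"method": "apply_moves", "body": {"commands": [{"x": 0,"y": 0,"z": 10,"yaw": 0,"gripper": 30},{"x": 0,"y": 0,"z": 20,"yaw": 0,"gripper": 30},{"x": 0,"y": 0,"z": 25,"yaw": 0,"gripper": 30},{"x": 0,"y": 0,"z": 25,"yaw": 0,"gripper": 30},{"x": 0,"y": 0,"z": 25,"yaw": 0,"gripper": 30},{"x": 0,"y": 0,"z": 10,"yaw": 0,"gripper": 30},{"x": 0,"y": 0,"z": 0,"yaw": 0,"gripper": 30}], "force": 60}}

```text
time_s: 4.6
ee_pos: [0.5529, 0.2389, 0.3576]
orientation: [3.138, -0.003, 1.174]
wrist_force: [0.4, -0.2, -3.4]
finger_gap: 0.0446
finger_force: 62.4
```

```bash
python3 - <<'E'
from h import *
T=arm.state(); print(T["ee_pos"],T["orientation"],T["wrist_force"],T["finger_gap"])
s=arm.get_image("scene"); w=arm.get_image("wrist")
u=proj(s,[[*T["ee_pos"][:2],T["ee_pos"][2]-.175]])[0].astype(int); print(u)
a=s["color"][max(u[1]-50,0):u[1]+50,u[0]-50:u[0]+50]
a=cv2.resize(a,(400,400),interpolation=cv2.INTER_CUBIC)
b=cv2.resize(w["color"][84:384,106:406],(400,400),interpolation=cv2.INTER_CUBIC)
cv2.imwrite("pics/lift.png",np.hstack([a,b])[:,:,::-1])
E
```

```text
[0.55286151 0.23888471 0.35758225] [ 3.13788578e+00 -2.92253485e-03  1.17398083e+00] [ 0.35193142 -0.22124885 -3.4286902 ] 0.044551138659887156
[194 223]
```

View pics/lift.png

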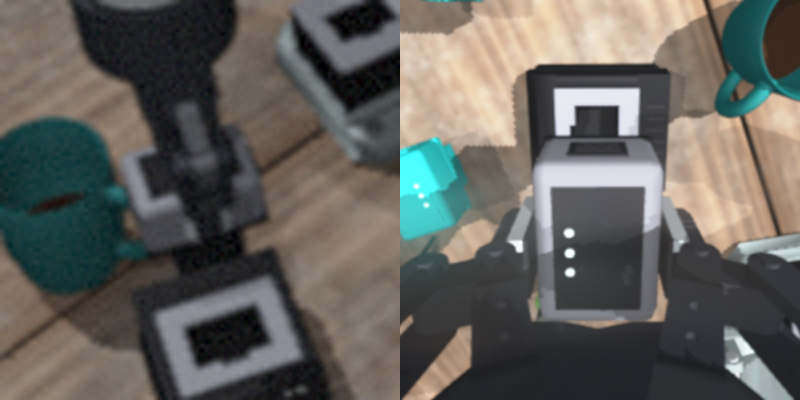

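The battery is lifted and hangs straight. The charger's key notch is on the LED (left, -x) side, the same side as the notch in the bay view, so no half turn is needed. Next I'll measure the offset of the battery in the hand.

```bash
cat >> h.py <<'E'
def rect(im,T,mask,z):
    n,l,st,c=cv2.connectedComponentsWithStats(mask.astype(np.uint8),connectivity=4)
    k=1+np.argmax(st[1:,4]); m=(l==k).astype(np.uint8)
    cs,_=cv2.findContours(m,cv2.RETR_EXTERNAL,cv2.CHAIN_APPROX_NONE); ct=max(cs,key=cv2.contourArea)[:,0,:].astype(float)
    P=ray(im,ct,z,T)[:,:2].astype(np.float32)*1000
    r=cv2.minAreaRect(P); return np.round(r[0],1),np.round(r[1],1),round(r[2],1),st[k]
def inlay():
    T=arm.state(); im=arm.get_image("wrist"); g=im["color"].astype(int)
    q=np.zeros(g.shape[:2],bool); q[218:322,212:295]=True
    r=rect(im,T,(g.max(2)<135)&q,T["ee_pos"][2]-.1453)
    return r,T,im
E
python3 - <<'E'
from h import *
r,T,im=inlay(); print(r,T["ee_pos"]*1000); g=im["color"]; print(g[250:325:8,250].max(1), g[270,200:310:5].max(1))
d=np.r_[r[0],0]-np.r_[T["ee_pos"][:2]*1000,0]; print("in tool",Ro.from_euler("z",-T["orientation"][2]).apply(d))
E
```

```text
(array([551. , 236.5]), array([52.3, 41.2]), 67.2, array([ 212,  225,   83,   97, 6977], dtype=int32)) [552.48368588 238.6990429  353.95321648]
[ 88  81  62  58  61  64  63  60  60 131] [ 95  72 142 193 159  71  98 130  61  61  58  57  54  53  52  52  51  50
 120 116  72  48]
in tool [-2.60165002  0.51819942  0.        ]
```

```bash
sed -i 's/q\[218:322,212:295\]=True/q[219:321,214:296]=True/; s/g.max(2)<135)&q/g.max(2)<108)\&q/' h.py
python3 - <<'E'
from h import *
r,T,im=inlay(); print(r,T["ee_pos"]*1000,T["orientation"]); g=im["color"]; print(g[270,212:224].max(1),g[270,282:300].max(1),g[219:230,260].max(1),g[310:324,260].max(1))
d=np.r_[r[0],0]-np.r_[T["ee_pos"][:2]*1000,0]; print("in tool",Ro.from_euler("z",-T["orientation"][2]).apply(d))
E
```

```text
(array([551.6, 237.3]), array([49.9, 32.5]), 67.4, array([ 220,  225,   69,   93, 5977], dtype=int32)) [552.37647575 238.66519627 353.20814503] [-3.13988109e+00  1.30053830e-03  1.17383318e+00]
[163 174 184 194 201 204 204 194 155 104  78  74] [ 50  49  49  51  52  69  98 116 121 120 120 119 118 116 114 111 107  95] [233 232 231 228 206 141 102  96  96  96  94] [ 57  56  55  56  55  66  94 125 139 141 140 137 132 127]
in tool [-1.55923832  0.18828509  0.        ]
```

Request:
{"method": "apply_moves", "body": {"commands": [{"x": 0,"y": 0,"z": 40,"yaw": 0,"gripper": 30},{"x": 0,"y": 0,"z": 40,"yaw": 0.02,"gripper": 30},{"x": 13,"y": -37,"z": 0,"yaw": 0.021,"gripper": 30},{"x": 13,"y": -37,"z": 0,"yaw": 0.021,"gripper": 30},{"x": 13,"y": -37,"z": 0,"yaw": 0.021,"gripper": 30},{"x": 13,"y": -37,"z": 0,"yaw": 0.021,"gripper": 30},{"x": 13,"y": -37,"z": 0,"yaw": 0.021,"gripper": 30},{"x": 13,"y": -37,"z": 0,"yaw": 0.021,"gripper": 30},{"x": 13,"y": -37,"z": 0,"yaw": 0.021,"gripper": 30},{"x": 13,"y": -37,"z": 0,"yaw": 0.02,"gripper": 30}], "force": 60}}

```text
time_s: 5.63
ee_pos: [0.6571, -0.0593, 0.4328]
orientation: [-3.139, -0.0, 1.362]
wrist_force: [0.5, 0.4, -2.9]
finger_gap: 0.0447
finger_force: 63.5
```

Request:
{"method": "apply_moves", "body": {"commands": [{"x": 0,"y": 0,"z": 0,"yaw": 0,"gripper": 30},{"x": 0,"y": 0,"z": 0,"yaw": 0,"gripper": 30},{"x": 0,"y": 0,"z": 0,"yaw": 0,"gripper": 30},{"x": 0,"y": 0,"z": 0,"yaw": 0,"gripper": 30},{"x": 0,"y": 0,"z": 0,"yaw": 0,"gripper": 30},{"x": 0,"y": 0,"z": 0,"yaw": 0,"gripper": 30}], "force": 60}}

```text
time_s: 6.13
ee_pos: [0.6564, -0.0561, 0.4349]
orientation: [3.141, -0.0, 1.362]
wrist_force: [0.3, 0.7, -2.6]
finger_gap: 0.045
finger_force: 63.4
```

```bash
python3 - <<'E'
from h import *
r,T,im=inlay(); print(r,T["ee_pos"]*1000,T["orientation"]); 
d=np.r_[r[0],0]-np.r_[T["ee_pos"][:2]*1000,0]; print("in tool",Ro.from_euler("z",-T["orientation"][2]).apply(d))
c=proj(im,[[.6748,.0167,.078]],T)[0].astype(int); print(c); g=im["color"].astype(int)
for th in (140,155):
    q=np.zeros(g.shape[:2],bool); q[max(c[1]-50,0):c[1]+50,c[0]-50:c[0]+50]=1
    m=(g.min(2)>th)&(g[:,:,2]-g[:,:,1]>3)&q
    print(rect(im,T,m,.078))
q[:]=0; q[max(c[1]-24,0):c[1]+24,c[0]-20:c[0]+20]=1
print(rect(im,T,(g.max(2)<110)&q,.078))
cv2.imwrite("pics/bay.png",cv2.resize(g[max(c[1]-70,0):c[1]+130,c[0]-130:c[0]+130].astype(np.uint8),None,fx=3,fy=3)[:600,:,::-1])
E
```

```text
(array([656.1, -58.3]), array([51.7, 40.5]), 78.0, array([ 214,  225,   82,   96, 7125], dtype=int32)) [656.44903347 -56.05061084 434.88022063] [ 3.14144006e+00 -6.93218329e-05  1.36230510e+00]
in tool [-2.27292147 -0.12411273  0.        ]
[256 106]
(array([675.3,  16. ]), array([70.9, 75.1]), 78.0, array([ 223,   73,   69,   67, 3209], dtype=int32))
(array([675.5,  16. ]), array([70.9, 74.7]), 78.0, array([ 224,   73,   68,   67, 3147], dtype=int32))
(array([674. ,  17.1]), array([43.2, 33.2]), 77.5, array([ 241,   86,   31,   41, 1033], dtype=int32))
```

View pics/bay.png

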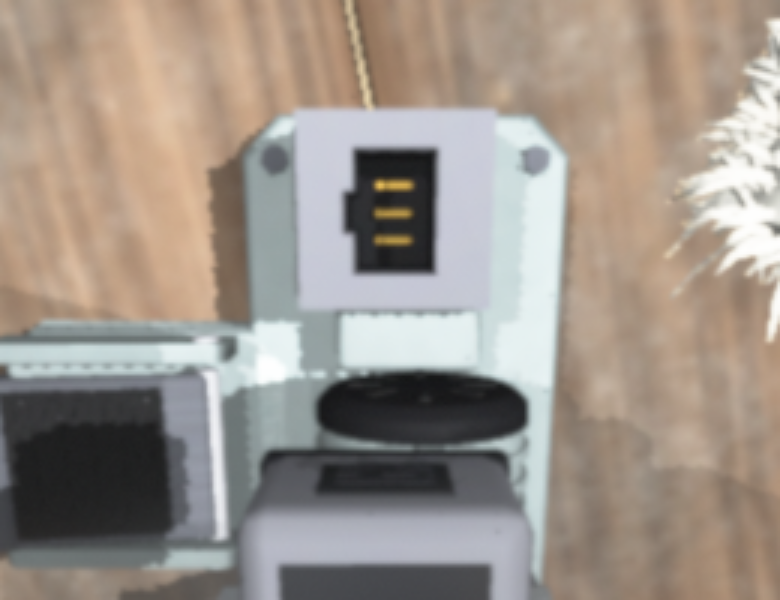

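The view shows the bay's keyed mouth squarely at crop (395,210), with the notch on its left (-x). Repeat measurements agree to about 1 mm at (675.3, 16.5), so I'll go over it.

Request:
{"method": "apply_moves", "body": {"commands": [{"x": 9.5,"y": 37,"z": 0,"yaw": 0,"gripper": 30},{"x": 9.5,"y": 37,"z": 0,"yaw": 0,"gripper": 30},{"x": 0,"y": 0,"z": -40,"yaw": 0,"gripper": 30},{"x": 0,"y": 0,"z": -40,"yaw": 0,"gripper": 30},{"x": 0,"y": 0,"z": -30,"yaw": 0,"gripper": 30},{"x": 0,"y": 0,"z": -10,"yaw": 0,"gripper": 30},{"x": 0,"y": 0,"z": 0,"yaw": 0,"gripper": 30},{"x": 0,"y": 0,"z": 0,"yaw": 0,"gripper": 30},{"x": 0,"y": 0,"z": 0,"yaw": 0,"gripper": 30},{"x": 0,"y": 0,"z": 0,"yaw": 0,"gripper": 30}], "force": 60}}

```text
time_s: 7.02
ee_pos: [0.6761, 0.0166, 0.3173]
orientation: [3.138, -0.0, 1.361]
wrist_force: [-0.7, -0.2, -3.6]
finger_gap: 0.0451
finger_force: 63.3
```

```bash
python3 - <<'E'
from h import *
p=[arm.state()]
for i in range(2): arm.get_image("wrist"); p.append(arm.state())
for s in p: print(s["ee_pos"]*1000,s["orientation"],s["wrist_force"])
E
```

```text
[676.13383471  16.60038297 317.27373413] [ 3.13764424e+00 -4.52467281e-04  1.36064761e+00] [-0.70683439 -0.22684018 -3.62026758]
[676.03293957  16.5672303  316.94708045] [ 3.13807539e+00 -3.78919973e-04  1.36059228e+00] [-0.17425324  0.26744079 -3.11037562]
[675.92538411  16.57556883 316.50167656] [ 3.13880686e+00 -3.19172326e-04  1.36060496e+00] [-0.16481144  0.19592803 -3.00622814]
```

Request:
{"method": "apply_moves", "body": {"commands": [{"x": -0.3,"y": 1.4,"z": 0,"yaw": 0,"gripper": 30},{"x": 0,"y": 0,"z": -6,"yaw": 0,"gripper": 30},{"x": 0,"y": 0,"z": -6,"yaw": 0,"gripper": 30},{"x": 0,"y": 0,"z": -5,"yaw": 0,"gripper": 30},{"x": 0,"y": 0,"z": -3,"yaw": 0,"gripper": 30},{"x": 0,"y": 0,"z": -3,"yaw": 0,"gripper": 30},{"x": 0,"y": 0,"z": -3,"yaw": 0,"gripper": 30},{"x": 0,"y": 0,"z": 0,"yaw": 0,"gripper": 30}], "force": 60}}

```text
time_s: 7.78
ee_pos: [0.6753, 0.0181, 0.2878]
orientation: [-3.141, 0.0, 1.361]
wrist_force: [-0.5, -0.5, -3.8]
finger_gap: 0.0456
finger_force: 63.5
```

Request:
{"method": "apply_moves", "body": {"commands": [{"x": 0,"y": 0,"z": -4,"yaw": 0,"gripper": 30},{"x": 0,"y": 0,"z": -4,"yaw": 0,"gripper": 30},{"x": 0,"y": 0,"z": -4,"yaw": 0,"gripper": 30},{"x": 0,"y": 0,"z": -4,"yaw": 0,"gripper": 30},{"x": 0,"y": 0,"z": 0,"yaw": 0,"gripper": 30},{"x": 0,"y": 0,"z": 0,"yaw": 0,"gripper": 30}], "force": 60}}

```text
time_s: 8.28
ee_pos: [0.6753, 0.0181, 0.2723]
orientation: [-3.141, 0.0, 1.361]
wrist_force: [-0.3, -0.2, -3.6]
finger_gap: 0.0449
finger_force: 63.5
```

Request:
{"method": "apply_moves", "body": {"commands": [{"x": 0,"y": 0,"z": -3,"yaw": 0,"gripper": 30},{"x": 0,"y": 0,"z": -2,"yaw": 0,"gripper": 30},{"x": 0,"y": 0,"z": -2,"yaw": 0,"gripper": 30},{"x": 0,"y": 0,"z": 0,"yaw": 0,"gripper": 30},{"x": 0,"y": 0,"z": 0,"yaw": 0,"gripper": 30}], "force": 60}}

```text
time_s: 8.7
ee_pos: [0.6754, 0.0182, 0.2656]
orientation: [-3.141, -0.0, 1.361]
wrist_force: [0.5, 0.3, -2.8]
finger_gap: 0.045
finger_force: 63.5
```

Request:
{"method": "apply_moves", "body": {"commands": [{"x": 0,"y": 0,"z": -1.5,"yaw": 0,"gripper": 30},{"x": 0,"y": 0,"z": -1.5,"yaw": 0,"gripper": 30},{"x": 0,"y": 0,"z": 0,"yaw": 0,"gripper": 30},{"x": 0,"y": 0,"z": 0,"yaw": 0,"gripper": 30}], "force": 60}}

```text
time_s: 9.03
ee_pos: [0.6754, 0.0182, 0.2633]
orientation: [3.141, -0.0, 1.361]
wrist_force: [-1.8, -0.2, 4.6]
finger_gap: 0.0453
finger_force: 64.2
```

Contact comes exactly at the expected home height (0.2633). I'll push slightly more, then release.

Request:
{"method": "apply_moves", "body": {"commands": [{"x": 0,"y": 0,"z": -1,"yaw": 0,"gripper": 30},{"x": 0,"y": 0,"z": 0,"yaw": 0,"gripper": 30},{"x": 0,"y": 0,"z": 0,"yaw": 0,"gripper": 30}], "force": 60}}

```text
time_s: 9.28
ee_pos: [0.6753, 0.0182, 0.2633]
orientation: [3.14, -0.0, 1.361]
wrist_force: [-4.7, -0.4, 10.4]
finger_gap: 0.0451
finger_force: 65.2
```

Request:
{"method": "apply_moves", "body": {"commands": [{"x": 0,"y": 0,"z": 0,"yaw": 0,"gripper": 70},{"x": 0,"y": 0,"z": 0,"yaw": 0,"gripper": 70},{"x": 0,"y": 0,"z": 0,"yaw": 0,"gripper": 70},{"x": 0,"y": 0,"z": 0,"yaw": 0,"gripper": 70},{"x": 0,"y": 0,"z": 0,"yaw": 0,"gripper": 70}], "force": 60}}

```text
time_s: 9.7
ee_pos: [0.6754, 0.0181, 0.2615]
orientation: [-3.141, -0.0, 1.361]
wrist_force: [-0.0, 0.6, -1.3]
finger_gap: 0.07
finger_force: 0.0
```

Request:
{"method": "apply_moves", "body": {"commands": [{"x": 0,"y": 0,"z": 10,"yaw": 0,"gripper": 70},{"x": 0,"y": 0,"z": 25,"yaw": 0,"gripper": 70},{"x": 0,"y": 0,"z": 35,"yaw": 0,"gripper": 70},{"x": 0,"y": 0,"z": 40,"yaw": 0,"gripper": 70},{"x": -8,"y": -38,"z": 20,"yaw": 0,"gripper": 70},{"x": -8,"y": -38,"z": 20,"yaw": 0,"gripper": 0},{"x": 0,"y": 0,"z": 0,"yaw": 0,"gripper": 0},{"x": 0,"y": 0,"z": 0,"yaw": 0,"gripper": 0},{"x": 0,"y": 0,"z": 0,"yaw": 0,"gripper": 0},{"x": 0,"y": 0,"z": 0,"yaw": 0,"gripper": 0}], "force": 60}}

```text
time_s: 10.53
ee_pos: [0.6601, -0.0537, 0.4093]
orientation: [-3.14, -0.0, 1.361]
wrist_force: [0.7, 0.3, -0.5]
finger_gap: 0.0094
finger_force: 0.0
```

```bash
python3 - <<'E'
from h import *
import pickle
T=arm.state(); im=arm.get_image("wrist"); print(T["ee_pos"],T["orientation"],T["finger_gap"],T["wrist_force"])
pickle.dump((T,dict(im)),open("w5.pkl","wb"))
print(proj(im,[[.6753,.0165,.118],[.53,-.06,.06]],T))
cv2.imwrite("pics/w5.png",cv2.resize(im["color"],(768,576))[:,:,::-1])
E
```

```text
[ 0.66011307 -0.05368397  0.40929635] [-3.14041311e+00 -2.39836045e-04  1.36138116e+00] 0.00941994036646626 [ 0.70829896  0.34682989 -0.51343505]
[[254.7021826  110.02665884]
 [150.6918538  199.99363027]]
```

View pics/w5.png

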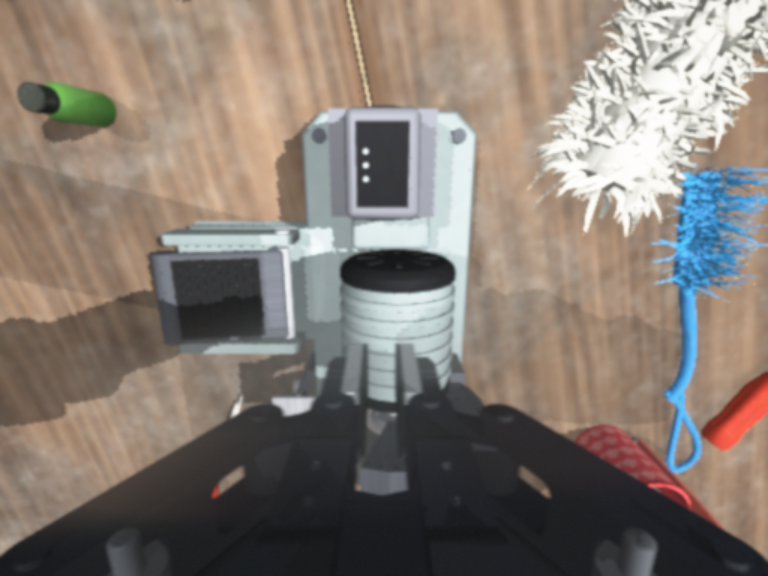

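The battery sits home: its inlay centre at (254.7,110) matches the home projection exactly. The paddle spans (150..295, 250..345) in the enlarged picture, with its front edge on the left. Next I'll locate the press point.

```bash
python3 - <<'E'
from h import *
import pickle
T,im=pickle.load(open("w5.pkl","rb"))
R=Ro.from_euler("z",-12,degrees=True)
f=ray(im,[(104.3,199.3)],.0698,T)[0]; b=ray(im,[(190,197)],.056,T)[0]
O=np.array([.6753,.0165,0])-R.apply([.045,.104,0])
g=lambda p:R.inv().apply(p-O)*1000
print("O",O,"front",f,g(f),"back",b,g(b),"len",np.linalg.norm((f-b)[:2]))
t=arm.get_image("top"); 
print("top tread",g(ray(t,np.array([[527,320]])/4.4+[165,135],.064)[0]))
e=f+R.apply([.0175,0,0]); print("tread pt",e)
for y in(169,228): print(g(ray(im,[(145,y)],.064,T)[0]))
E
```

```text
O [ 0.60966054 -0.07587132  0.        ] front [ 0.48135567 -0.045388    0.0698    ] [-131.83894053    3.14110388   69.8       ] back [ 0.57652776 -0.06732835  0.056     ] [-34.18494051   1.46760005  56.        ] len 0.09766833845137328
top tread [-87.95273448  -2.41559014  64.        ]
tread pt [ 0.49847325 -0.04902646  0.0698    ]
[-82.05951616  38.19960059  64.        ]
[-90.71485845 -36.25819602  64.        ]
```

Request:
{"method": "apply_moves", "body": {"commands": [{"x": -40,"y": 1,"z": 0,"yaw": 0,"gripper": 0},{"x": -40,"y": 1,"z": 0,"yaw": 0,"gripper": 0},{"x": -40,"y": 1,"z": 0,"yaw": 0,"gripper": 0},{"x": -40,"y": 1,"z": 0,"yaw": 0,"gripper": 0},{"x": -2,"y": 0.5,"z": -40,"yaw": 0,"gripper": 0},{"x": 0,"y": 0,"z": -40,"yaw": 0,"gripper": 0},{"x": 0,"y": 0,"z": -40,"yaw": 0,"gripper": 0},{"x": 0,"y": 0,"z": -25,"yaw": 0,"gripper": 0},{"x": 0,"y": 0,"z": 0,"yaw": 0,"gripper": 0},{"x": 0,"y": 0,"z": 0,"yaw": 0,"gripper": 0}], "force": 40}}

```text
time_s: 11.47
ee_pos: [0.498, -0.0493, 0.2643]
orientation: [-3.139, -0.0, 1.362]
wrist_force: [0.5, -0.7, 0.9]
finger_gap: 0.0003
finger_force: 0.0
```

Request:
{"method": "apply_moves", "body": {"commands": [{"x": 0,"y": 0,"z": 0,"yaw": 0,"gripper": 0},{"x": 0,"y": 0,"z": 0,"yaw": 0,"gripper": 0},{"x": 0,"y": 0,"z": 0,"yaw": 0,"gripper": 0}], "force": 40}}

```text
time_s: 11.72
ee_pos: [0.4987, -0.0499, 0.2665]
orientation: [3.139, 0.0, 1.361]
wrist_force: [-0.2, 0.1, 0.4]
finger_gap: -0.0001
finger_force: 0.0
```

Request:
{"method": "apply_moves", "body": {"commands": [{"x": 0,"y": 0,"z": -8,"yaw": 0,"gripper": 0},{"x": 0,"y": 0,"z": -7,"yaw": 0,"gripper": 0},{"x": 0,"y": 0,"z": -5,"yaw": 0,"gripper": 0},{"x": 0,"y": 0,"z": 0,"yaw": 0,"gripper": 0},{"x": 0,"y": 0,"z": 0,"yaw": 0,"gripper": 0},{"x": 0,"y": 0,"z": 0,"yaw": 0,"gripper": 0},{"x": 0,"y": 0,"z": 0,"yaw": 0,"gripper": 0}], "force": 40}}

```text
time_s: 12.3
ee_pos: [0.4982, -0.0499, 0.245]
orientation: [3.141, -0.0, 1.361]
wrist_force: [-0.1, 0.1, 0.2]
finger_gap: 0.0002
finger_force: 0.0
```

Request:
{"method": "apply_moves", "body": {"commands": [{"x": 0,"y": 0,"z": -2,"yaw": 0,"gripper": 0},{"x": 0,"y": 0,"z": -2,"yaw": 0,"gripper": 0},{"x": 0,"y": 0,"z": 0,"yaw": 0,"gripper": 0},{"x": 0,"y": 0,"z": 0,"yaw": 0,"gripper": 0},{"x": 0,"y": 0,"z": 0,"yaw": 0,"gripper": 0}], "force": 40}}

```text
time_s: 12.72
ee_pos: [0.4982, -0.0499, 0.2411]
orientation: [3.141, 0.0, 1.361]
wrist_force: [-0.8, 0.4, 4.3]
finger_gap: 0.0001
finger_force: 2.1
```

Request:
{"method": "apply_moves", "body": {"commands": [{"x": 0,"y": 0,"z": -2,"yaw": 0,"gripper": 0},{"x": 0,"y": 0,"z": -2,"yaw": 0,"gripper": 0},{"x": 0,"y": 0,"z": -2,"yaw": 0,"gripper": 0},{"x": 0,"y": 0,"z": -2,"yaw": 0,"gripper": 0},{"x": 0,"y": 0,"z": 0,"yaw": 0,"gripper": 0},{"x": 0,"y": 0,"z": 0,"yaw": 0,"gripper": 0},{"x": 0,"y": 0,"z": 0,"yaw": 0,"gripper": 0},{"x": 0,"y": 0,"z": 0,"yaw": 0,"gripper": 0}], "force": 40}}

```text
time_s: 13.38
ee_pos: [0.4974, -0.0497, 0.2328]
orientation: [-3.14, 0.0, 1.361]
wrist_force: [-4.4, 1.0, 7.7]
finger_gap: 0.0
finger_force: 3.7
```

Request:
{"method": "apply_moves", "body": {"commands": [{"x": 0,"y": 0,"z": -1.5,"yaw": 0,"gripper": 0},{"x": 0,"y": 0,"z": -1.5,"yaw": 0,"gripper": 0},{"x": 0,"y": 0,"z": 0,"yaw": 0,"gripper": 0},{"x": 0,"y": 0,"z": 0,"yaw": 0,"gripper": 0},{"x": 0,"y": 0,"z": 0,"yaw": 0,"gripper": 0},{"x": 0,"y": 0,"z": 0,"yaw": 0,"gripper": 0},{"x": 0,"y": 0,"z": 0,"yaw": 0,"gripper": 0},{"x": 0,"y": 0,"z": 0,"yaw": 0,"gripper": 0},{"x": 0,"y": 0,"z": 0,"yaw": 0,"gripper": 0}], "force": 40}}

```text
time_s: 14.13
ee_pos: [0.4974, -0.0496, 0.2299]
orientation: [-3.14, 0.0, 1.361]
wrist_force: [-5.3, 0.5, 8.2]
finger_gap: 0.0003
finger_force: 4.1
```

```bash
python3 - <<'E'
from h import *
for i in range(3):
    s=arm.state(); print(s["time_s"],s["ee_pos"],s["wrist_force"],s["finger_force"]); im=arm.get_image("wrist")
print(proj(im,[[.6753,.0165,.118]],s))
sc=arm.get_image("scene"); u=proj(sc,[[.50,-.05,.056]])[0].astype(int)
a=sc["color"][u[1]-60:u[1]+40,u[0]-90:u[0]+50]; cv2.imwrite("pics/end.png",np.hstack([cv2.resize(a,(560,400),interpolation=cv2.INTER_CUBIC)])[:,:,::-1])
E
```

```text
14.1333 [ 0.49738246 -0.04964585  0.22994329] [-5.28576877  0.4705265   8.22976028] 4.137589374440722
14.1833 [ 0.49734573 -0.04964603  0.2299255 ] [-4.73080083  1.19506732  8.93714956] 4.137589327292517
14.2333 [ 0.49738736 -0.04966311  0.22995898] [-6.0287388   0.64597776  8.14228939] 4.137715385004412
[[903.33629495 -11.80428285]]
```

View pics/end.png

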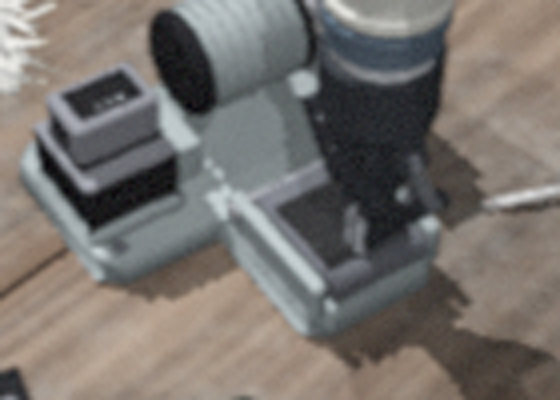

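The last view shows the battery seated flat in the bay at (105,110), and the paddle level with its rails under the fingertips at (365,235). The tip is 57 mm up and steady at about 8.5 N, so I'm handing in.

```bash
python3 -c "
from cell import arm
print(arm.close_job())"
```

```text
the job is handed in; nothing more can be done
None
```

The job is handed in, with no verdict returned: the battery is plugged home in the grinder's bay and released, and the fingertips are holding the paddle at about half travel (about 0.14 rad, 8.5 N); the screwdriver, bottle and mug were never touched.

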